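# Set out the weighing place at the lab bench

### The job

Set out the weighing place: put the cork ring on the middle of the balance pan and stand the round flask upright in it, and stand the small beaker on the middle of the stirrer plate. Put the steel spatula dish on the bench midway between balance pan and stirrer plate, and the powder jar on the balance's other side (away from the stirrer), with a gap of about 3 cm from the balance's side and level with the middle of the pan. Set everything down upright without dropping it, let go, and leave the amber bottle and the mortar where they stand.

Things in the scene. Friction and masses are not known exactly. Their poses are not given: they have to be found in the camera images.
- cork_ring_mid (a point): Cork ring (flask support), light brown cork: outer diameter 64, hole diameter 40, height 22. Point: its centre, half-way up; z is its axis. Loose, 30 g; at the start flat on the bench.
- flask_neck (a point): Round-bottom glass flask, 105 high: ball 64 across, neck 24 across from 62 to 101 above its lowest point, rim 29 across. Stands at first in a heavy fixed black rubber ring (92 wide, 30 high), its lowest point 21 above the bench; in the cork ring that is 15 above the ring's underside. Point: mid-neck on the axis, 85 above its lowest point; z up the neck. Loose, 90 g; take it by the neck.
- beaker_mid (a point): Small glass beaker, open at the top, with a small white patch on its side: diameter 50 (52 at the rim), height 70, wall 2.5. Point: its centre, half-way up; z is its axis. Loose, 50 to 80 g, stands upright on the bench.
- jar_mid (a point): Powder jar: squat round white plastic jar with a wide black screw cap (the cap is as wide as the jar): diameter 53, height 64. Point: its centre, half-way up; z is its axis. Loose, 80 to 170 g, stands upright on the bench.
- dish_mid (a point): Spatula dish: shallow open stainless-steel dish with upright side, diameter 60, height 18, wall 2.5. Point: its centre, half-way up; z is its axis. Loose, 40 g, stands on the bench.
- balance_pan (a point): Middle of the top of the pan of the flat grey balance: round steel pan, 116 across, top 45 above the bench. x points to the balance's back (away from its dark display panel), y to its left seen from the display, z up. The case, fixed, is 135 wide, 190 deep, 36 high: its sides lie at y = +67.5 and -67.5 from this point, its centre 32 in front of it.
- stirrer_plate (a point): Middle of the top of the magnetic stirrer's round white ceramic plate, 110 across, 55 above the bench, on a white box 120 wide, 150 deep with a knob in front; fixed. It stands beside the balance, left or right of it, the plate's middle about 260 from the pan's, facing the same way within about 7 degrees. x points to its back, y left, z up.
- amber_bottle_mid (a point): Bystander, stays where it is: amber glass bottle with a narrow neck and a white cap, diameter 48, height 86. Point: half-way up. Loose.
- mortar_mid (a point): Bystander, stays where it is: white porcelain mortar (a bowl), 74 across at the top, height 45. Point: half-way up. Loose.

How it is judged:
By the outcome, as a careful person would: the job done as asked, in the order asked, and still so for the second after the job is handed in, with the robot touching nothing.
It also fails if it takes over 125 s, if anything falls off the work surface, if the arm or the gripper's body presses on something with over 40 N, if the wrist force passes 120 N, or if a joint passes its speed limit or range.

### The arm

A 7-joint arm with a two-finger parallel gripper is mounted at the origin on the work surface. World frame = base frame: x ahead of the robot, y to its left, z up, the work surface at z = 0. Lengths are in mm, angles in rad, forces in N, time in s.
With the tool pointing down it reaches from about 400 to 875 mm from the base axis. Payload 4.4 kg.
Tool frame: the origin (TCP) lies at the very end of the fingers, on their centre line; the grasp point (between the pads) lies 19 mm behind it (ctrl.grip_point_offset is the distance from the TCP to the grasp point, in mm); z points along the fingers, y is the line along which they close (so a half turn about z gives the same grasp; the last joint's range is limited). The gripper opens to 85 mm and grips with 20 to 120 N. Pads are 22 mm wide; open, the fingers measure 114 mm over their backs; the gripper's body (76 mm by 85 mm) begins 54 mm behind the grasp point. The pads swing forward as they close: fully open they stand 13 mm farther back than shut.
Start: joints at [1.137, 0.628, 0.038, 1.517, -0.027, 0.996, -0.02], TCP at [233.744, -606.532, 231.313] pointing down, gripper open.
Joint ranges: [-3.06, 3.06], [-0.37, 2.12], [-1.25, 1.32], [0.18, 2.47], [-1.1, 4.24], [0.23, 1.98], [-2.94, 2.94]. Speed limits (rad/s): [2.57, 2.57, 3.14, 3.14, 3.14, 3.14, 3.14].

### API

Orientations are given as [roll, pitch, yaw] about the fixed x, y, z axes, in that order (R = Rz(yaw) Ry(pitch) Rx(roll)).
In Python, from cell import ctrl gives the robot as it stands.
- The arm moves only by the tool jog_arm, never from a script. Its argument "increments" is one flat list of numbers, 7 for each row, row after row: the finger opening in cm, from 0 to 8.54, then the shift along the tool's x, y, z in cm, then the turn, a rotation vector about the tool's x, y, z in degrees. In form: [fingers, x, y, z, rx, ry, rz, fingers, x, y, z, rx, ry, rz, ...]. A call has 1 to 20 rows; each row is the pose to reach, as a shift and turn from the pose commanded when the call began, along the tool's axes at that moment; what a row does not reach only later rows make up. A row lasts 1/10 s, in which the tool goes at most 50 mm and 8.59 degrees, less where a joint would pass 70% of its speed; a pose out of reach is approached as far as the arm can. A call with a gripper value outside its range is refused whole. The fingers move at their own pace and stop on an object; the grip force is fixed at half the most. Time passes only in rows, so rows that repeat a pose let the fingers close. It gives the time, the measured TCP pose, the force, the opening and the grip force at its end, in the units of the state.
- ctrl.read_state(): the state, without advancing time (a new reading comes with each control period).
- ctrl.get_image(name): name is "side" or "top"; returns the picture (480x640x3 uint8, red, green, blue); there is no depth.
- ctrl.camera_params(name): a dict with "fx", "fy", "cx", "cy" (pixels), "extrinsics" (4x4, takes a point from world to camera coordinates). Camera axes: x right, y down, z forward; pixel columns grow to the right and rows downward; lengths in mm; the calibration is good to about 2 mm. A picture is of the moment at which its call begins. camera_params takes no time and is no camera call.
- ctrl.finish_job(): hands the job in; it is judged then, once.
The state is a dict: "clock": time; "qpos": joint angles; "qd": joint speeds; "tau": joint torques, N m; "eef_pos": TCP position; "tool_rot": TCP orientation; "force": force on the tool from outside, world axes, zero at the start; "torque": the same for the moment, N m; "width": finger opening in mm; "gripper_force": force on a finger pad.
Only numpy, scipy, OpenCV 4.12 (cv2) and the standard library are available. Lean on these libraries where they do the work, as an engineer would, in place of code of your own. Each camera call takes 0.05 s, during which the arm holds its last target. There are 200 camera calls.

## Working session

There is one attempt and no reset: what is moved stays moved. The work goes in short steps, Python scripts to look and compute and a tool call to move; the robot and the scene stay as the last step left them, time stands still between calls to the robot, and variables do not carry over. Pictures are saved under pics/ and viewed, at most 14 in all, crops included, and the job is handed in when it is done.

Besides the shell and the picture viewer there is one more tool, called after "Emit:" in YAML: its name, and indented under it one key for each argument. jog_arm: Moves the arm, as the interface text tells. Its arguments: {"type":"object","properties":{"increments":{"type":"array","items":{"type":"number"}}},"required":["increments"]}

```bash
mkdir -p pics; ls; python3 - <<'E'
from cell import ctrl
import cv2
s=ctrl.read_state();print(s)
for n in("top","side"):
    cv2.imwrite(f"pics/{n}0.png",cv2.cvtColor(ctrl.get_image(n),cv2.COLOR_RGB2BGR));print(ctrl.camera_params(n))
E
```

```text
pics
{'clock': 0.0, 'qpos': array([ 1.13718806,  0.6293707 ,  0.03842193,  1.51838738, -0.02698749,
        0.99626668, -0.02001273]), 'qd': array([ 1.03030431e-03, -2.39371073e-04,  1.35419532e-04, -7.17328270e-04,
       -4.16139633e-05,  1.30692154e-03,  5.78174484e-04]), 'tau': array([-9.12965952e-04, -5.63407195e+01,  1.22581366e+00, -1.93451107e+01,
        1.11070729e-02,  1.03710510e-02,  5.90374512e-06]), 'eef_pos': array([ 233.52955377, -605.92745159,  230.36659088]), 'tool_rot': array([-3.13967822e+00,  2.55565692e-05,  3.67818126e-01]), 'force': array([ 0.02698058,  0.05940494, -0.46859386]), 'torque': array([ 0.02868825, -0.01400662, -0.0078966 ]), 'gripper_force': 0.0, 'width': 85.42685770984912}
{'fx': 463.1450089103605, 'fy': 463.1450089103605, 'cx': 317.93394597828615, 'cy': 240.13761746482174, 'extrinsics': array([[ 1.09087903e-02, -9.99940442e-01, -3.33950260e-04,
         6.45015711e+00],
       [-9.69629067e-01, -1.04965029e-02, -2.44354856e-01,
         6.12867023e+02],
       [ 2.44336798e-01,  2.98942376e-03, -9.69685822e-01,
         1.10991816e+03],
       [ 0.00000000e+00,  0.00000000e+00,  0.00000000e+00,
         1.00000000e+00]])}
{'fx': 500.2222604312396, 'fy': 500.2222604312396, 'cx': 312.8844141694995, 'cy': 241.52975574042785, 'extrinsics': array([[-8.70983074e-01, -4.91015665e-01,  1.70909638e-02,
         5.11157171e+02],
       [-3.80877731e-01,  6.52824453e-01, -6.54791866e-01,
         2.78809911e+02],
       [ 3.10355664e-01, -5.76822200e-01, -7.55615981e-01,
         9.49701506e+02],
       [ 0.00000000e+00,  0.00000000e+00,  0.00000000e+00,
         1.00000000e+00]])}
```

View pics/top0.png

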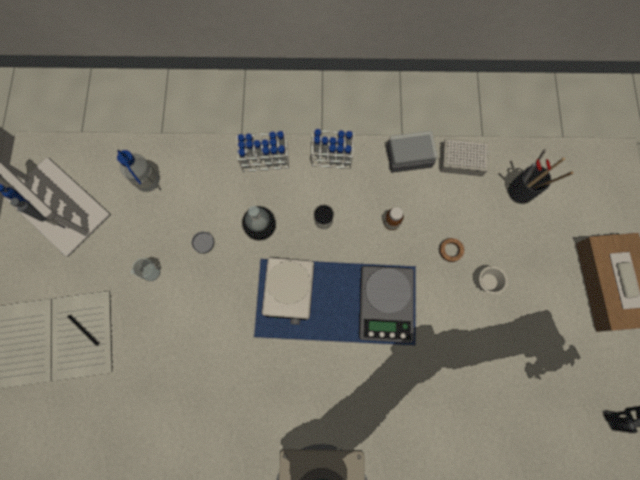

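View pics/side0.png

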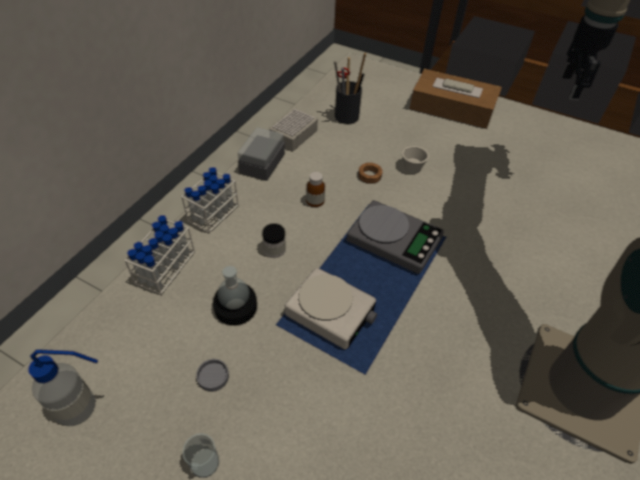

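The top view shows the stirrer at (290,288), balance pan (388,290), cork ring (452,250), flask (259,218), jar (324,215), dish (203,242), beaker (148,268), bottle (394,217) and mortar (490,279). I'll zoom in to get more precise positions.

```bash
python3 - <<'E'
import cv2
a=cv2.imread("pics/top0.png")[190:350,120:320];b=cv2.imread("pics/top0.png")[190:350,320:520]
cv2.imwrite("pics/topA.png",cv2.resize(cv2.convertScaleAbs(a,alpha=1.5),None,fx=3.7,fy=3.7,interpolation=2))
cv2.imwrite("pics/topB.png",cv2.resize(cv2.convertScaleAbs(b,alpha=1.5),None,fx=3.7,fy=3.7,interpolation=2))
c=cv2.imread("pics/side0.png")[140:480,170:450]
cv2.imwrite("pics/sideA.png",cv2.resize(cv2.convertScaleAbs(c,alpha=1.5),None,fx=1.75,fy=1.75,interpolation=2))
E
```

```text
(no output)
```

View pics/topA.png

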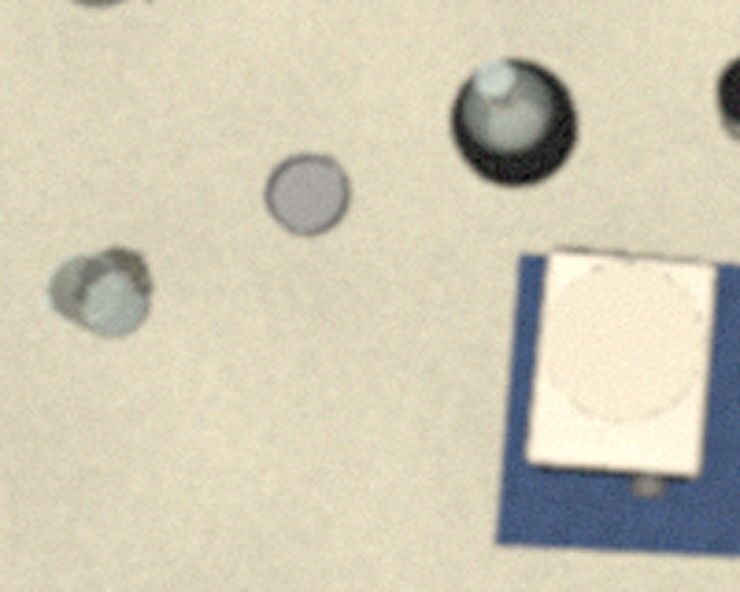

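View pics/topB.png

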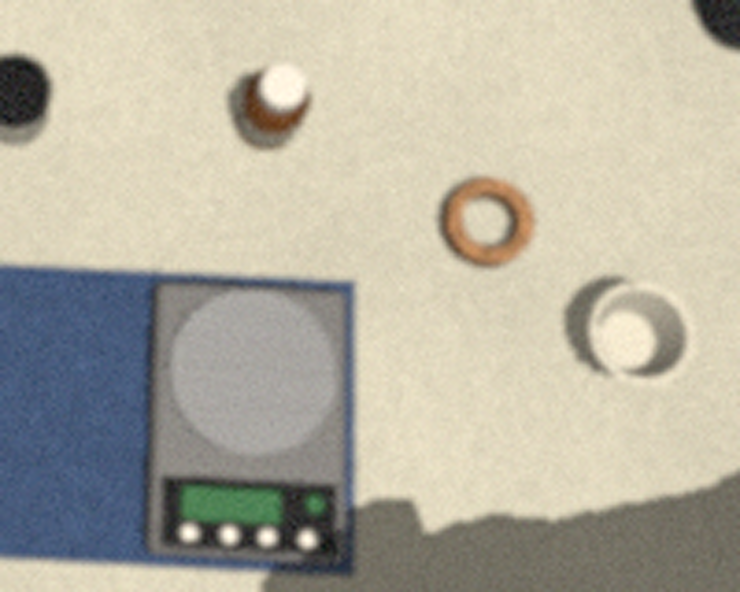

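View pics/sideA.png

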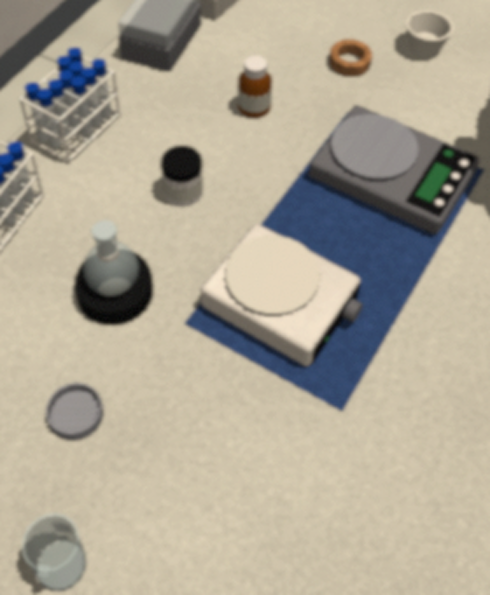

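```bash
cat > h.py <<'E'
import numpy as np,cv2
from cell import ctrl
P={n:ctrl.camera_params(n) for n in("top","side")}
def K(p):return np.array([[p["fx"],0,p["cx"]],[0,p["fy"],p["cy"]],[0,0,1.]])
def proj(n,X):
    p=P[n];c=p["extrinsics"][:3,:3]@np.asarray(X,float).reshape(-1,3).T+p["extrinsics"][:3,3:]
    q=K(p)@c;return (q[:2]/q[2]).T
def back(n,u,v,z):
    p=P[n];R=p["extrinsics"][:3,:3];C=-R.T@p["extrinsics"][:3,3];d=R.T@np.linalg.solve(K(p),[u,v,1]);return (C+d*(z-C[2])/d[2])[:2]
def snap(n):return cv2.cvtColor(ctrl.get_image(n),cv2.COLOR_RGB2BGR)
def circ(im,n,x,y,z,r,s,off,col=(0,0,255)):
    t=np.linspace(0,2*np.pi,60);X=np.c_[x+r*np.cos(t),y+r*np.sin(t),0*t+z]
    q=((proj(n,X)-off+.5)*s-.5).round().astype(np.int32);cv2.polylines(im,[q],True,col,1)
def crop(im,x0,y0,x1,y1,s):return cv2.resize(cv2.convertScaleAbs(im[y0:y1,x0:x1],alpha=1.5),None,fx=s,fy=s,interpolation=2)
E
python3 - <<'E'
from h import *
A=lambda u,v:((u+.5)/3.7-.5+120,(v+.5)/3.7-.5+190)
B=lambda u,v:((u+.5)/3.7-.5+320,(v+.5)/3.7-.5+190)
S=lambda u,v:((u+.5)/1.75-.5+170,(v+.5)/1.75-.5+140)
T={"cork":(B(487.5,222),20),"jar":((323.8,214.6),64),"dish":(A(308,194),18),"beakrim":(A(87,290),70),"beakbase":(A(117,300),0),
"blackring":(A(515,122),30),"flaskrim":(A(495,79),126),"pan":(B(255,373),45),"plate":(A(625,342),55),"bottlecap":(B(284,87),86),"mortar":(B(638,330),45)}
for k,(p,z) in T.items(): print(k,back("top",*p,z).round(1))
for k,p,z in(("cork",S(350,56),20),("jar",S(182,164),64),("dish",S(75,410),16),("pan",S(375,147),45),("plate",S(273,275),55),("ring",S(114,283),30),("flaskrim",S(104,230),126),("beaka",S(50,543),0),("beakb",S(60,565),70),("beaka",S(50,543),70),("beakb",S(60,565),0)):
    print("side",k,back("side",*p,z).round(1))
for k,p,q,z in(("balL",B(148,552),B(155,283),36),("stL",A(527,462),A(553,252),49),("stR",A(698,475),A(716,263),49)):
    d=back("top",*q,z)-back("top",*p,z);print(k,np.degrees(np.arctan2(d[1],d[0])))
E
```

```text
cork [ 604.6 -343.5]
jar [685.1  -1.5]
dish [618.7 322.4]
beakrim [536.6 455.6]
beakbase [542.4 460. ]
blackring [671.2 172.7]
flaskrim [673.3 174.3]
pan [ 489.8 -169. ]
plate [507.   86.9]
bottlecap [ 684.1 -188.2]
mortar [ 522.7 -436.3]
side cork [ 604.5 -335.3]
side jar [682.9   8.3]
side dish [617.1 330. ]
side pan [ 488.5 -160. ]
side plate [505.   94.1]
side ring [668.9 182.3]
side flaskrim [672.8 179.1]
side beaka [559.7 450.8]
side beakb [516.3 474.7]
side beaka [535.9 463.8]
side beakb [538.4 462.6]
balL -2.156686793181048
stL -4.826918717794787
stR -3.990420402725452
```

```bash
python3 - <<'E'
from h import *
s=ctrl.read_state()
from scipy.spatial.transform import Rotation as R
r=R.from_euler("xyz",s["tool_rot"]);
for n in P:
    print(n,proj(n,[s["eef_pos"],s["eef_pos"]+r.apply([0,50,-20]),s["eef_pos"]+r.apply([0,-50,-20]),[75,0,10],[75,90,10],[75,-90,10],[0,0,10]]).round(1))
a=cv2.resize(cv2.imread("pics/top0.png")[380:480,560:640],None,fx=4.5,fy=4.5,interpolation=2)
b=cv2.resize(cv2.imread("pics/side0.png")[20:120,540:640],None,fx=4.5,fy=4.5,interpolation=2)
cv2.imwrite("pics/g.png",cv2.convertScaleAbs(np.hstack([a,b]),alpha=2))
E
```

```text
top [[620.3 405.6]
 [648.7 397.4]
 [604.5 415.9]
 [320.9 462.8]
 [283.7 462.3]
 [358.2 463.2]
 [320.6 497.1]]
side [[567.3  92.6]
 [566.8  74. ]
 [574.9  96.9]
 [544.  367.8]
 [532.9 407.1]
 [553.9 332.5]
 [584.4 386.1]]
```

View pics/g.png

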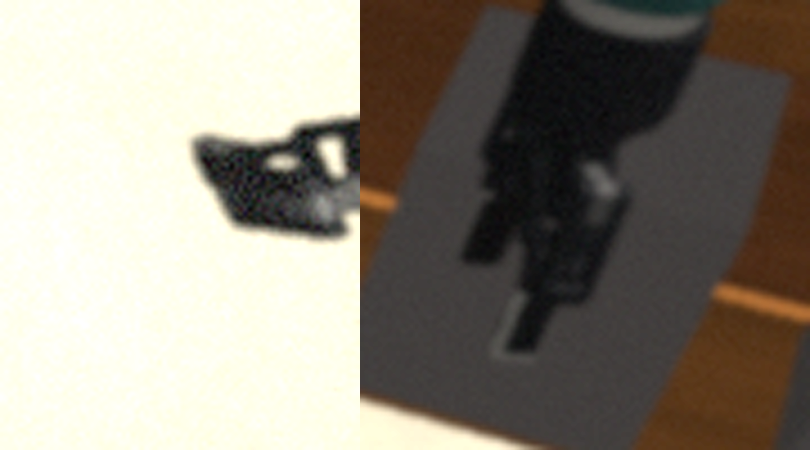

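```bash
cat >> h.py <<'E'
from scipy.spatial.transform import Rotation as Ro
def inc(x,y,z,yaw=90):
    s=ctrl.read_state();r=Ro.from_euler("xyz",s["tool_rot"]);t=Ro.from_euler("xyz",[180,0,yaw],degrees=True)
    print("shift cm",(r.inv().apply(np.array([x,y,z])-s["eef_pos"])/10).round(2),"turn",np.degrees((r.inv()*t).as_rotvec()).round(1),"clock",s["clock"],"eef",s["eef_pos"].round(1),"w",round(s["width"],1))
E
python3 -c "
from h import *
inc(604,-340,140)"
```

```text
shift cm [ 44.13 -11.48   9.07] turn [ -0.1  -0.1 -68.9] clock 0.1 eef [ 233.6 -606.   230.5] w 85.4
```

Emit:
jog_arm:
  increments: [8.5,44.1,-11.5,9,0,0,-68.9,8.5,44.1,-11.5,9,0,0,-68.9,8.5,44.1,-11.5,9,0,0,-68.9,8.5,44.1,-11.5,9,0,0,-68.9,8.5,44.1,-11.5,9,0,0,-68.9,8.5,44.1,-11.5,9,0,0,-68.9,8.5,44.1,-11.5,9,0,0,-68.9,8.5,44.1,-11.5,9,0,0,-68.9,8.5,44.1,-11.5,9,0,0,-68.9,8.5,44.1,-11.5,9,0,0,-68.9,8.5,44.1,-11.5,9,0,0,-68.9,8.5,44.1,-11.5,9,0,0,-68.9,8.5,44.1,-11.5,9,0,0,-68.9]

```text
clock: 1.4
eef_pos: [601.8, -343.4, 141.5]
tool_rot: [-3.14, 0.002, 1.567]
force: [-0.5, -0.8, 0.1]
width: 85.1
gripper_force: 0.0
```

```bash
python3 - <<'E'
from h import *
inc(604,-340,40)
t,s=snap("top"),snap("side")
r=ctrl.read_state();e=r["eef_pos"];R_=Ro.from_euler("xyz",r["tool_rot"])
T=crop(t,395,180,525,320,3.0);S=crop(s,300,90,430,230,3.0)
for im,n,off in((T,"top",(395,180)),(S,"side",(300,90))):
    for yy,c in((-43,(0,0,255)),(43,(0,255,0))):
        q=[((proj(n,e+R_.apply([xx,yy,-13]))[0]-off+.5)*3).astype(int) for xx in(-11,11)]
        cv2.line(im,tuple(map(int,q[0])),tuple(map(int,q[1])),c,1)
    circ(im,n,604.5,-339.5,22,32,3.0,off,(255,0,0))
cv2.imwrite("pics/a1.png",np.hstack([T,S]))
E
```

```text
shift cm [ 0.36  0.23 10.15] turn [-0.1  0.1 -0.2] clock 1.4 eef [ 601.8 -343.4  141.5] w 85.1
```

View pics/a1.png

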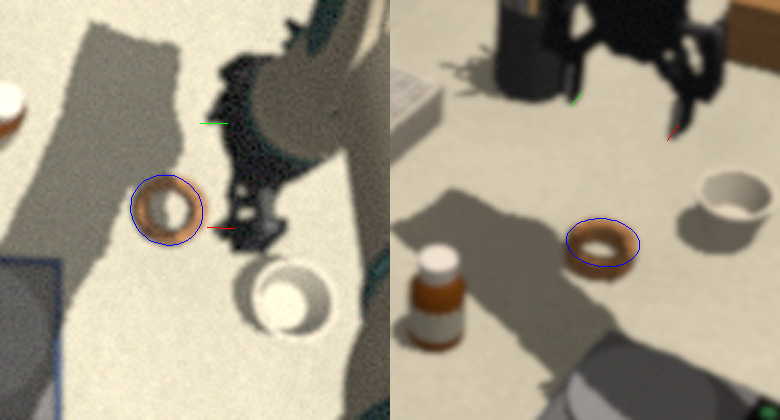

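The two views put everything about 8 mm apart in y, and the shift is the same for every object, so I use the mean of the two. The cork fits that mean, about ±1 px in each view. Going down.

Emit:
jog_arm:
  increments: [8.5,0.1,0.1,4,0,0,0,8.5,0.1,0.1,8,0,0,0,8.5,0.1,0.1,11,0,0,0,8.5,0.1,0.1,12,0,0,0,8.5,0.1,0.1,12,0,0,0,8.5,0.1,0.1,12,0,0,0]

```text
clock: 2.1
eef_pos: [605.8, -340.7, 23.0]
tool_rot: [3.139, 0.001, 1.569]
force: [1.0, -0.0, 0.2]
width: 84.9
gripper_force: 0.0
```

```bash
python3 - <<'E'
from h import *
inc(604.5,-339.5,2)
t,s=snap("top"),snap("side")
r=ctrl.read_state();e=r["eef_pos"];R_=Ro.from_euler("xyz",r["tool_rot"])
T=crop(t,395,180,525,320,3.0);S=crop(s,320,110,420,218,3.9)
for im,n,off,k in((T,"top",(395,180),3.),(S,"side",(320,110),3.9)):
    for yy,c in((-43,(0,0,255)),(43,(0,255,0))):
        q=[((proj(n,e+R_.apply([xx,yy,-13]))[0]-off+.5)*k).astype(int) for xx in(-11,11)]
        cv2.line(im,tuple(map(int,q[0])),tuple(map(int,q[1])),c,1)
cv2.imwrite("pics/a2.png",np.hstack([T,S[:420]]))
E
```

```text
shift cm [ 0.12 -0.13  2.1 ] turn [ 0.1  0.1 -0.1] clock 2.1 eef [ 605.8 -340.7   23. ] w 84.9
```

View pics/a2.png

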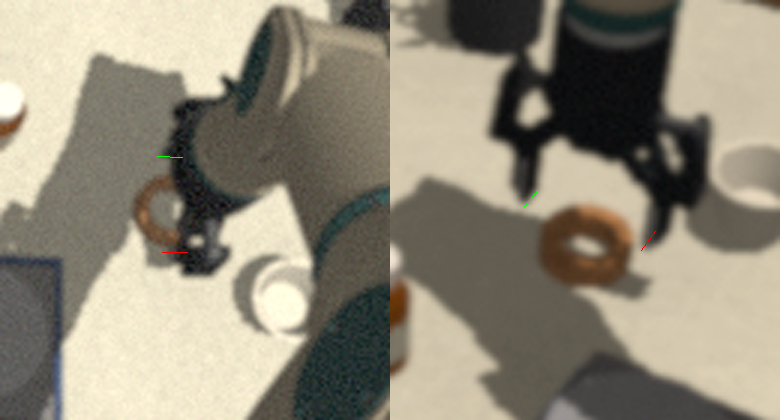

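Side view: the fingertips lie within about 1 mm of the prediction, so the side camera is the right one and the top view is biased in y. Cork y is therefore about -336.

Emit:
jog_arm:
  increments: [8.5,0.4,0,1,0,0,0,8.5,0.4,0,1.8,0,0,0,8.5,0.4,0,2,0,0,0,8.5,0.4,0,2,0,0,0]

```text
clock: 2.6
eef_pos: [604.4, -335.4, 0.5]
tool_rot: [-3.14, -0.001, 1.57]
force: [-0.1, 0.2, 0.0]
width: 85.0
gripper_force: 0.0
```

Emit:
jog_arm:
  increments: [6,0,0,0,0,0,0,6,0,0,0,0,0,0,5,0,0,0,0,0,0,5,0,0,0,0,0,0,5,0,0,0,0,0,0,5,0,0,0,0,0,0]

```text
clock: 3.2
eef_pos: [605.4, -335.9, 2.0]
tool_rot: [3.14, 0.001, 1.57]
force: [-0.5, 0.1, 4.7]
width: 60.7
gripper_force: 65.3
```

Emit:
jog_arm:
  increments: [5,0,0,-2,0,0,0,5,0,0,-6,0,0,0,5,2,-1,-9,0,0,0,5,5,-3,-10,0,0,0,5,9,-6,-10,0,0,0,5,13,-8.5,-10,0,0,0,5,16,-10.5,-10,0,0,0,5,17.5,-11.6,-10,0,0,0,5,17.5,-11.6,-10,0,0,0,5,17.5,-11.6,-10,0,0,0,5,17.5,-11.6,-10,0,0,0]

```text
clock: 4.3
eef_pos: [490.0, -162.0, 101.3]
tool_rot: [3.14, 0.001, 1.569]
force: [0.8, -0.2, -0.6]
width: 60.4
gripper_force: 65.0
```

```bash
python3 - <<'E'
from h import *
inc(489,-160.5,50)
s=snap("side");r=ctrl.read_state();e=r["eef_pos"];print(r["force"],r["gripper_force"])
S=crop(s,300,120,450,280,3.6)
circ(S,"side",489,-160.5,45,58,3.6,(300,120))
circ(S,"side",e[0],e[1],e[2]+20,32,3.6,(300,120),(255,0,0))
cv2.imwrite("pics/a3.png",S)
E
```

```text
shift cm [ 0.15 -0.11  5.13] turn [ 0.1  0.  -0.1] clock 4.3 eef [ 490.  -162.   101.3] w 60.4
[-0.0187902  -0.2526063   0.29337904] 64.96376423165202
```

View pics/a3.png

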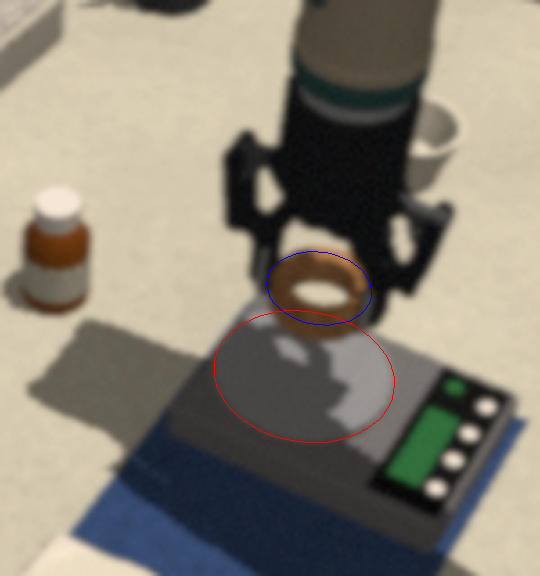

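Held level and centred, and the pan circle fits. Lowering.

Emit:
jog_arm:
  increments: [5,0.1,-0.1,2,0,0,0,5,0.1,-0.1,4,0,0,0,5,0.1,-0.1,4.8,0,0,0,5,0.1,-0.1,5.1,0,0,0,5,0.1,-0.1,5.3,0,0,0,5,0.1,-0.1,5.3,0,0,0,5,0.1,-0.1,5.3,0,0,0]

```text
clock: 5.05
eef_pos: [488.5, -159.8, 48.9]
tool_rot: [3.14, 0.0, 1.57]
force: [-0.2, -0.4, -1.0]
width: 60.2
gripper_force: 65.0
```

Emit:
jog_arm:
  increments: [5,0,0,0.1,0,0,0,5,0,0,0.2,0,0,0,5,0,0,0.2,0,0,0,5,0,0,0.2,0,0,0]

```text
clock: 5.45
eef_pos: [488.3, -159.7, 47.0]
tool_rot: [3.141, 0.0, 1.57]
force: [-0.2, 0.3, 5.8]
width: 60.0
gripper_force: 65.6
```

Contact (5.8 N). Open and rise.

Emit:
jog_arm:
  increments: [6.6,0,0,0,0,0,0,7.5,0,0,0,0,0,0,8.5,0,0,0,0,0,0,8.5,0,0,0,0,0,0,8.5,0,0,0,0,0,0,8.5,0,0,0,0,0,0,8.5,0,0,-3,0,0,0,8.5,0,0,-7,0,0,0,8.5,0,0,-12,0,0,0,8.5,0,0,-16,0,0,0,8.5,0,0,-17,0,0,0,8.5,0,0,-17,0,0,0]

```text
clock: 6.65
eef_pos: [489.0, -160.0, 218.0]
tool_rot: [3.138, 0.001, 1.57]
force: [0.0, 0.0, -0.5]
width: 84.8
gripper_force: 0.0
```

```bash
python3 -c "
from h import *
inc(673,180.5,200)"
```

```text
shift cm [34.06 18.37  1.82] turn [ 0.2  0.1 -0. ] clock 6.65 eef [ 489. -160.  218.] w 84.8
```

Emit:
jog_arm:
  increments: [8.5,4,2.2,1.5,0,0,0,8.5,8,4.4,1.5,0,0,0,8.5,12,6.6,1.5,0,0,0,8.5,16,8.8,1.5,0,0,0,8.5,20,11,1.5,0,0,0,8.5,24,13,1.5,0,0,0,8.5,28,15.2,1.5,0,0,0,8.5,32,17.4,1.5,0,0,0,8.5,34,18.4,1.5,0,0,0,8.5,34,18.4,1.5,0,0,0,8.5,34,18.4,1.5,0,0,0]

```text
clock: 7.75
eef_pos: [670.7, 179.9, 198.4]
tool_rot: [-3.137, 0.002, 1.571]
force: [0.1, -1.2, -0.8]
width: 84.7
gripper_force: 0.0
```

```bash
python3 - <<'E'
from h import *
inc(673,180.5,90)
s=snap("side");r=ctrl.read_state();e=r["eef_pos"]
S=crop(s,180,200,310,340,3.8)
for z in(126,83): circ(S,"side",673,180.5,z,14 if z>100 else 12,3.8,(180,200))
circ(S,"side",673,180.5,30,46,3.8,(180,200))
for yy in(-47,47):circ(S,"side",e[0]+yy,e[1],e[2]+13,3,3.8,(180,200),(255,0,0))
S2=crop(s,340,180,450,270,3.0)
circ(S2,"side",489,-160.5,45,58,3.,(340,180));circ(S2,"side",489,-160.5,67,32,3.,(340,180),(255,0,0))
S2=cv2.copyMakeBorder(S2,0,S.shape[0]-S2.shape[0],0,800-494-330 if False else 0,cv2.BORDER_CONSTANT)
im=np.hstack([S,S2]);cv2.imwrite("pics/a4.png",im[:600,:800]);print(im.shape)
E
```

```text
shift cm [ 0.08  0.27 10.84] turn [-0.2  0.1  0. ] clock 7.75 eef [670.7 179.9 198.4] w 84.7
(532, 824, 3)
```

View pics/a4.png

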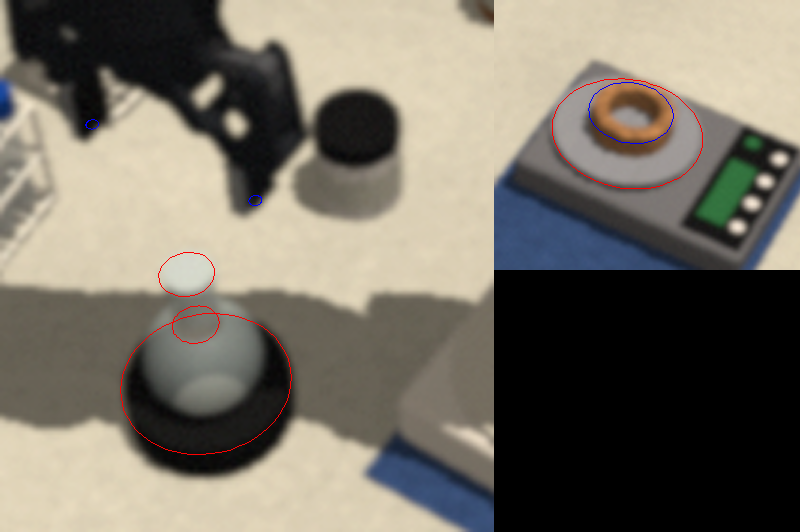

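Flask rim and ring match the overlays, with the rim at about (187,274), and the cork is centred on the pan. Descend to the neck and grip.

Emit:
jog_arm:
  increments: [8.5,0,0.1,4,0,0,0,8.5,0,0.1,8,0,0,0,8.5,0,0.1,10.5,0,0,0,8.5,0,0.1,10.8,0,0,0,8.5,0,0.1,10.8,0,0,0,6,0,0.1,10.8,0,0,0,5,0,0.1,10.8,0,0,0,4,0,0.1,10.8,0,0,0,3.4,0,0.1,10.8,0,0,0,3,0,0.1,10.8,0,0,0,3,0,0.1,10.8,0,0,0,3,0,0.1,10.8,0,0,0]

```text
clock: 9.0
eef_pos: [673.2, 180.3, 93.3]
tool_rot: [3.141, 0.0, 1.57]
force: [0.2, 0.5, 0.3]
width: 30.0
gripper_force: 0.0
```

Emit:
jog_arm:
  increments: [3,0,0,0.3,0,0,0,2.6,0,0,0.3,0,0,0,2.2,0,0,0.3,0,0,0,1.5,0,0,0.3,0,0,0,1.5,0,0,0.3,0,0,0,1.5,0,0,0.3,0,0,0]

```text
clock: 9.6
eef_pos: [673.2, 180.3, 90.3]
tool_rot: [3.141, -0.0, 1.57]
force: [-0.0, 0.3, 0.9]
width: 25.7
gripper_force: 58.7
```

Emit:
jog_arm:
  increments: [1.5,0,0,-1,0,0,0,1.5,0,0,-4,0,0,0,1.5,0,0,-8,0,0,0,1.5,-2,-1,-10,0,0,0,1.5,-6,-3.2,-10,0,0,0,1.5,-10,-5.4,-10,0,0,0,1.5,-14,-7.6,-10,0,0,0,1.5,-18,-9.7,-10,0,0,0,1.5,-22,-11.9,-10,0,0,0,1.5,-26,-14,-10,0,0,0,1.5,-29,-15.7,-10,0,0,0,1.5,-32,-17.3,-10,0,0,0,1.5,-34,-18.4,-10,0,0,0,1.5,-34.1,-18.4,-10,0,0,0,1.5,-34.1,-18.4,-10,0,0,0,1.5,-34.1,-18.4,-10,0,0,0]

```text
clock: 11.2
eef_pos: [489.7, -159.3, 190.7]
tool_rot: [3.141, -0.001, 1.572]
force: [-0.3, 0.2, -1.4]
width: 25.8
gripper_force: 59.0
```

```bash
python3 - <<'E'
from h import *
inc(488.5,-160,129.3)
s=snap("side");r=ctrl.read_state();e=r["eef_pos"];print(r["force"],r["gripper_force"])
o=(300,110);S=crop(s,300,110,450,270,3.7)
circ(S,"side",488.5,-160,67,32,3.7,o)
b=e[2]-90+21
circ(S,"side",e[0],e[1],b+103,14,3.7,o,(255,0,0));circ(S,"side",e[0],e[1],b+32,32,3.7,o,(255,0,0))
cv2.imwrite("pics/a5.png",S)
E
```

```text
shift cm [-0.07 -0.13  6.14] turn [ 0.1 -0.   0.1] clock 11.2 eef [ 489.7 -159.3  190.7] w 25.8
[-0.34521273  0.10868191 -0.33464591] 59.00145649909973
```

View pics/a5.png

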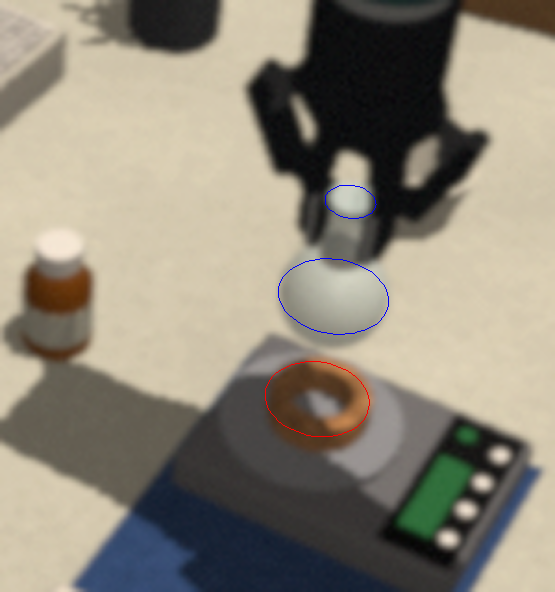

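Flask upright and over the ring (320,398), off by about 1 mm. Lowering.

Emit:
jog_arm:
  increments: [1.5,-0.1,-0.1,2,0,0,0,1.5,-0.1,-0.1,4,0,0,0,1.5,-0.1,-0.1,5.2,0,0,0,1.5,-0.1,-0.1,5.7,0,0,0,1.5,-0.1,-0.1,5.9,0,0,0,1.5,-0.1,-0.1,5.9,0,0,0,1.5,-0.1,-0.1,5.9,0,0,0]

```text
clock: 11.95
eef_pos: [488.6, -161.6, 131.9]
tool_rot: [3.14, 0.0, 1.57]
force: [-0.5, 0.3, -1.3]
width: 26.0
gripper_force: 59.1
```

Emit:
jog_arm:
  increments: [1.5,0,0,0.1,0,0,0,1.5,0,0,0.2,0,0,0,1.5,0,0,0.3,0,0,0,1.5,0,0,0.3,0,0,0,1.5,0,0,0.3,0,0,0]

```text
clock: 12.45
eef_pos: [488.8, -162.7, 129.8]
tool_rot: [3.139, 0.002, 1.57]
force: [-1.9, -0.8, 10.5]
width: 25.9
gripper_force: 59.4
```

Emit:
jog_arm:
  increments: [2.8,0,0,-0.1,0,0,0,3,0,0,-0.1,0,0,0,3.5,0,0,-0.1,0,0,0,4,0,0,-0.1,0,0,0,4.5,0,0,-0.1,0,0,0,4.5,0,0,-0.1,0,0,0,4.5,0,0,-3,0,0,0,4.5,0,0,-6,0,0,0,5,0,0,-10,0,0,0,6,0,0,-10,0,0,0]

```text
clock: 13.45
eef_pos: [491.3, -162.2, 232.9]
tool_rot: [3.132, 0.003, 1.57]
force: [-0.3, -0.3, -0.4]
width: 59.7
gripper_force: 0.0
```

```bash
python3 - <<'E'
from h import *
inc(537,465,120)
s=snap("side")
o=(300,110);S=crop(s,300,110,450,270,2.8)
circ(S,"side",488.5,-161,67,32,2.8,o);circ(S,"side",488.5,-161,163,14,2.8,o,(255,0,0));circ(S,"side",489,-160.5,45,58,2.8,o)
o=(170,330);B=crop(s,170,330,300,480,2.9)[:448]
circ(B,"side",537,465,70,26,2.9,o);circ(B,"side",537,465,0,25,2.9,o);circ(B,"side",618,329,18,30,2.9,o)
cv2.imwrite("pics/a6.png",np.hstack([S[:435],B[:435]]))
E
```

```text
shift cm [62.75  4.43 11.16] turn [ 0.5  0.2 -0. ] clock 13.45 eef [ 491.3 -162.2  232.9] w 59.7
```

View pics/a6.png

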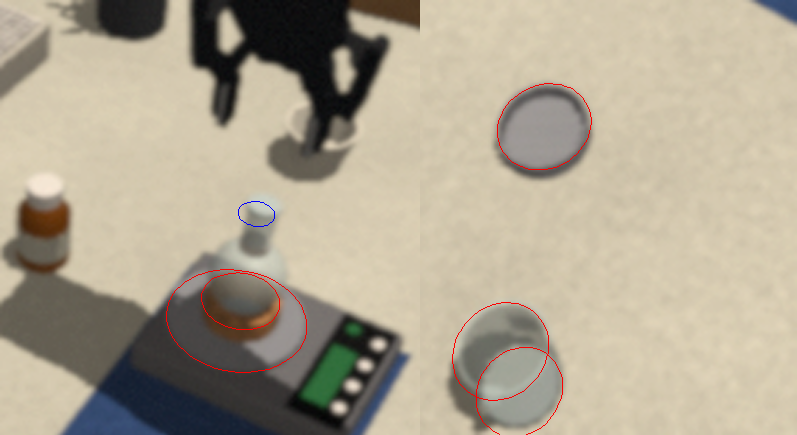

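```bash
python3 -c "
from h import *
print(back('side',263/2.8+300,210/2.8+110,165),back('top',*proj('top',[488,-161,165])[0],165))"
```

```text
[ 483.82233406 -164.55141843] [ 488. -161.]
```

Emit:
jog_arm:
  increments: [8.5,5,0.4,0,0,0,0,8.5,10,0.8,0,0,0,0,8.5,15,1.2,0,0,0,0,8.5,20,1.5,0,0,0,0,8.5,25,1.8,0,0,0,0,8.5,30,2.1,1,0,0,0,8.5,35,2.4,2,0,0,0,8.5,40,2.8,3,0,0,0,8.5,45,3.1,5,0,0,0,8.5,50,3.4,6,0,0,0,8.5,55,3.8,7,0,0,0,8.5,60,4.2,8.5,0,0,0,8.5,62.7,4.5,10.5,0,0,0,8.5,62.7,4.5,11,0,0,0,8.5,62.7,4.5,11,0,0,0,8.5,62.7,4.5,11,0,0,0]

```text
clock: 15.1
eef_pos: [533.6, 463.4, 117.5]
tool_rot: [-3.141, 0.002, 1.569]
force: [0.9, 0.4, 0.3]
width: 85.3
gripper_force: 0.0
```

```bash
python3 - <<'E'
from h import *
inc(537,465,20)
s=snap("side");t=snap("top")
o=(350,160);S=crop(s,350,160,440,260,4.3)
circ(S,"side",488.5,-161,67,32,4.3,o);circ(S,"side",488.5,-161,165,14,4.3,o,(255,0,0))
o=(345,240);T=crop(t,345,240,435,340,4.3)
circ(T,"top",488.5,-169,67,32,4.3,o);circ(T,"top",488.5,-169,165,14,4.3,o,(255,0,0))
cv2.imwrite("pics/a7.png",np.hstack([S,T]))
E
```

```text
shift cm [0.19 0.34 9.75] turn [-0.   0.1 -0.1] clock 15.1 eef [533.6 463.4 117.5] w 85.3
```

View pics/a7.png

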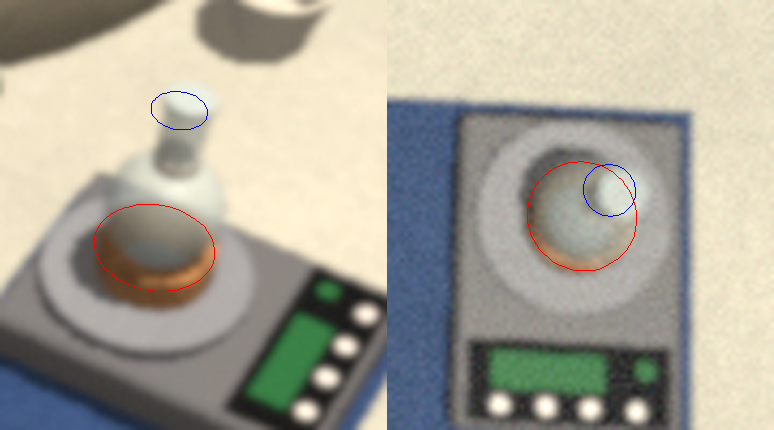

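```bash
python3 - <<'E'
from h import *
tp=lambda u,v:((u-387+.5)/4.3-.5+345,(v+.5)/4.3-.5+240)
sp=lambda u,v:((u+.5)/4.3-.5+350,(v+.5)/4.3-.5+160)
print("top rim",back("top",*tp(621,190),164),"pan",back("top",*tp(575,217),45),"cork",back("top",*tp(581,216),67))
print("side rim",back("side",*sp(189,102),164),"pan",back("side",*sp(146,271),45),"cork",back("side",*sp(155,247),67))
s0=lambda u,v:((u+.5)/1.75-.5+170,(v+.5)/1.75-.5+140)
E
```

```text
top rim [ 488.62107469 -175.60833436] pan [ 490.68360827 -168.45746518] cork [ 488.18478434 -168.66234818]
side rim [ 486.89525764 -170.08366799] pan [ 490.9740473  -162.71135809] cork [ 487.91100132 -160.89596878]
```

The flask leans about 5° toward -y: the rim is about 7 mm off the ring's axis in both views. I'll go back, re-grip the neck and turn it upright about the ball's centre.

Emit:
jog_arm:
  increments: [6,-2,0,-3,0,0,0,6,-5,-0.3,-6,0,0,0,6,-10,-0.7,-9,0,0,0,6,-15,-1.1,-11,0,0,0,6,-20,-1.4,-11,0,0,0,6,-25,-1.8,-11,0,0,0,6,-30,-2.1,-11,0,0,0,6,-35,-2.5,-11,0,0,0,6,-40,-2.9,-11,0,0,0,6,-45,-3.2,-11,0,0,0,6,-50,-3.6,-11,0,0,0,6,-55,-3.9,-11,0,0,0,6,-60,-4.3,-11,0,0,0,6,-63.1,-4.5,-11,0,0,0,6,-63.1,-4.5,-11,0,0,0,6,-63.1,-4.5,-11,0,0,0,6,-63.1,-4.5,-11,0,0,0]

```text
clock: 16.9
eef_pos: [488.0, -164.8, 229.0]
tool_rot: [3.14, -0.0, 1.571]
force: [-0.4, -0.2, 0.6]
width: 60.3
gripper_force: 0.0
```

```bash
python3 -c "
from h import *
inc(488,-166,130)"
```

```text
shift cm [-0.12 -0.01  9.9 ] turn [ 0.1 -0.  -0. ] clock 16.9 eef [ 488.  -164.8  229. ] w 60.3
```

Emit:
jog_arm:
  increments: [6,-0.1,0,4,0,0,0,6,-0.1,0,8,0,0,0,6,-0.1,0,9.5,0,0,0,6,-0.1,0,9.9,0,0,0,4.5,-0.1,0,9.9,0,0,0,3.5,-0.1,0,9.9,0,0,0,3,-0.1,0,9.9,0,0,0,2.7,-0.1,0,9.9,0,0,0,2.2,-0.1,0,9.9,0,0,0,1.5,-0.1,0,9.9,0,0,0,1.5,-0.1,0,9.9,0,0,0,1.5,-0.1,0,9.9,0,0,0]

```text
clock: 18.1
eef_pos: [488.7, -166.9, 130.3]
tool_rot: [3.14, 0.001, 1.57]
force: [-1.3, 0.2, 5.6]
width: 25.7
gripper_force: 58.4
```

Emit:
jog_arm:
  increments: [1.5,0,0,-0.6,0,0,0,1.5,0,0,-1.2,0,0,0,1.5,0.1,0,-1.2,0,-2,0,1.5,0.3,0,-1.2,0,-4,0,1.5,0.4,0,-1.2,0,-5.6,0,1.5,0.4,0,-1.2,0,-5.6,0,1.5,0.4,0,-1.2,0,-5.6,0]

```text
clock: 18.8
eef_pos: [488.1, -162.5, 141.5]
tool_rot: [3.141, 0.097, 1.571]
force: [0.8, -0.5, -1.3]
width: 25.4
gripper_force: 58.8
```

```bash
python3 - <<'E'
from h import *
s=ctrl.read_state();e=s["eef_pos"];r=Ro.from_euler("xyz",s["tool_rot"]);print(e,r.apply([0,0,-1]),s["force"])
t=snap("top");d=snap("side");cv2.imwrite("pics/rawt1.png",t);cv2.imwrite("pics/raws1.png",d)
E
```

```text
[ 488.08891803 -162.48937222  141.52541016] [-1.08843176e-04  9.72449953e-02  9.95260468e-01] [ 0.79827607 -0.45183925 -1.27938997]
```

Emit:
jog_arm:
  increments: [1.5,0.05,0,0.6,0,0,0,1.5,0.05,0,1,0,0,0,1.5,0.05,0,1.1,0,0,0,1.5,0.05,0,1.15,0,0,0,1.5,0.05,0,1.15,0,0,0]

```text
clock: 19.4
eef_pos: [488.6, -163.3, 130.2]
tool_rot: [3.14, 0.098, 1.57]
force: [0.4, 1.2, 5.0]
width: 25.5
gripper_force: 59.0
```

Emit:
jog_arm:
  increments: [2.7,0,0,0,0,0,0,3,0,0,0,0,0,0,3.5,0,0,0,0,0,0,4.5,0,0,0,0,0,0,5,0,0,0,0,0,0,5,0,0,0,0,0,0,5,0,0,-3,0,0,0,5,0,0,-7,0,0,0,5,0,0,-10.5,0,2,0,8.5,4,0,-10.5,0,5.6,0,8.5,9,0,-10.5,0,5.6,0,8.5,14,0,-10.5,0,5.6,0,8.5,14,0,-10.5,0,5.6,0]

```text
clock: 20.7
eef_pos: [487.7, -5.5, 220.7]
tool_rot: [3.141, -0.005, 1.582]
force: [-0.4, 0.7, 0.2]
width: 84.8
gripper_force: 0.0
```

```bash
cat > rim.py <<'E'
from h import *
t=snap("top");d=snap("side");cv2.imwrite("pics/rawt2.png",t);cv2.imwrite("pics/raws2.png",d)
inc(537,465,120)
s0=cv2.imread("pics/side0.png");t0=cv2.imread("pics/top0.png")
# rim template: from initial view (flask upright)
def m(n,img0,img,c0,c1,w,rad):
    x,y=[int(round(v)) for v in c0];T=img0[y-w:y+w+1,x-w:x+w+1]
    X,Y=[int(round(v)) for v in c1];A=img[Y-rad:Y+rad+1,X-rad:X+rad+1]
    r=cv2.matchTemplate(A,T,cv2.TM_CCOEFF_NORMED);_,v,_,l=cv2.minMaxLoc(r);return X-rad+l[0]+w,Y-rad+l[1]+w,round(v,2)
for n,i,y in(("top",t,-169),("side",d,-161)):
    c=proj(n,[488.5,y,164])[0];X,Y=c.round().astype(int)
    g=cv2.cvtColor(i,cv2.COLOR_BGR2GRAY)[Y-9:Y+10,X-9:X+10].astype(float);w=np.clip(g-np.percentile(g,85),0,None)
    yy,xx=np.mgrid[-9:10,-9:10];u=X+(w*xx).sum()/w.sum();v=Y+(w*yy).sum()/w.sum()
    print(n,"pred",c.round(1),"found",round(u,1),round(v,1),"->",back(n,u,v,164).round(1))
E
python3 rim.py
```

```text
shift cm [47.73  5.06 10.06] turn [-0.   0.   0.2] clock 20.8 eef [487.9 -12.4 220.6] w 85.3
top pred [396.2 283.8] found 396.7 284.7 -> [ 486.5 -170.1]
side pred [391.2 185.6] found 392.4 184.2 -> [ 487.9 -166.2]
```

Upright now within about 2°. On to the beaker.

Emit:
jog_arm:
  increments: [8.5,5,0.5,0,0,0,0,8.5,10,1,0,0,0,0,8.5,15,1.5,0,0,0,0,8.5,20,2.1,0,0,0,0,8.5,25,2.6,1,0,0,0,8.5,30,3.1,3,0,0,0,8.5,35,3.7,5,0,0,0,8.5,40,4.2,7,0,0,0,8.5,44,4.6,9,0,0,0,8.5,47.7,5,10,0,0,0,8.5,47.7,5,10,0,0,0,8.5,47.7,5,10,0,0,0,8.5,47.7,5,10,0,0,0]

```text
clock: 22.1
eef_pos: [540.1, 460.4, 120.7]
tool_rot: [3.141, 0.002, 1.567]
force: [0.4, -1.0, 0.9]
width: 85.2
gripper_force: 0.0
```

```bash
python3 -c "
from h import *
inc(537,465,20)"
```

```text
shift cm [ 0.48 -0.32 10.07] turn [ 0.1  0.1 -0.2] clock 22.1 eef [540.1 460.4 120.7] w 85.2
```

Emit:
jog_arm:
  increments: [8.5,0.1,-0.1,4,0,0,0,8.5,0.1,-0.1,8,0,0,0,8.5,0.1,-0.1,10,0,0,0,8.5,0.1,-0.1,10,0,0,0,7,0.1,-0.1,10,0,0,0,6,0.1,-0.1,10,0,0,0,6,0.1,-0.1,10,0,0,0]

```text
clock: 22.8
eef_pos: [538.7, 464.9, 22.9]
tool_rot: [3.139, -0.002, 1.57]
force: [-0.3, -0.9, -0.3]
width: 60.2
gripper_force: 0.0
```

Emit:
jog_arm:
  increments: [5.4,0,0,0.2,0,0,0,5,0,0,0.2,0,0,0,4,0,0,0.2,0,0,0,4,0,0,0.2,0,0,0,4,0,0,0.2,0,0,0]

```text
clock: 23.3
eef_pos: [537.8, 464.8, 19.7]
tool_rot: [3.14, -0.001, 1.57]
force: [-0.4, -0.0, 5.3]
width: 48.8
gripper_force: 62.2
```

Emit:
jog_arm:
  increments: [4,0,0,-2,0,0,0,4,0,0,-6,0,0,0,4,-2,-0.2,-10,0,0,0,4,-6,-0.5,-12,0,0,0,4,-10,-0.9,-12,0,0,0,4,-14,-1.2,-12,0,0,0,4,-18,-1.6,-12,0,0,0,4,-22,-1.9,-12,0,0,0,4,-26,-2.3,-12,0,0,0,4,-30,-2.6,-12,0,0,0,4,-33,-2.9,-12,0,0,0,4,-36,-3.1,-12,0,0,0,4,-37.1,-3.2,-12,0,0,0,4,-37.1,-3.2,-12,0,0,0,4,-37.1,-3.2,-12,0,0,0,4,-37.1,-3.2,-12,0,0,0]

```text
clock: 24.9
eef_pos: [505.4, 95.6, 138.7]
tool_rot: [3.141, -0.002, 1.573]
force: [-0.0, 0.6, -0.3]
width: 48.7
gripper_force: 62.0
```

```bash
python3 -c "
from h import *
inc(505.5,93.5,75)
cv2.imwrite('pics/raws3.png',snap('side'));cv2.imwrite('pics/rawt3.png',snap('top'))"
```

```text
shift cm [-0.22  0.01  6.37] turn [ 0.  -0.1  0.1] clock 24.9 eef [505.4  95.6 138.7] w 48.7
```

Emit:
jog_arm:
  increments: [4,-0.1,0,2,0,0,0,4,-0.1,0,4,0,0,0,4,-0.1,0,5.5,0,0,0,4,-0.1,0,6,0,0,0,4,-0.1,0,6.1,0,0,0,4,-0.1,0,6.1,0,0,0,4,-0.1,0,6.1,0,0,0]

```text
clock: 25.7
eef_pos: [505.7, 92.7, 78.4]
tool_rot: [3.14, -0.0, 1.571]
force: [-0.2, 0.1, -1.1]
width: 48.7
gripper_force: 62.0
```

Emit:
jog_arm:
  increments: [4,0,0,0.1,0,0,0,4,0,0,0.2,0,0,0,4,0,0,0.3,0,0,0,4,0,0,0.35,0,0,0,4,0,0,0.35,0,0,0]

```text
clock: 26.2
eef_pos: [505.2, 92.3, 74.6]
tool_rot: [3.141, 0.0, 1.57]
force: [-1.2, -0.0, 4.0]
width: 48.7
gripper_force: 62.5
```

Contact. Release, rise, and start toward the dish at (618,329).

Emit:
jog_arm:
  increments: [5.4,0,0,0,0,0,0,6,0,0,0,0,0,0,7,0,0,0,0,0,0,8,0,0,0,0,0,0,8.5,0,0,0,0,0,0,8.5,0,0,0,0,0,0,8.5,0,0,-4,0,0,0,8.5,0,0,-8,0,0,0,8.5,3,1.4,-10,0,0,0,8.5,7,3.3,-10,0,0,0,8.5,11,5.2,-10,0,0,0,8.5,15,7.1,-8,0,0,0,8.5,19,9,-6,0,0,0,8.5,22,10.5,-3,0,0,0,8.5,23.7,11.3,-1,0,0,0,8.5,23.7,11.3,0,0,0,0,8.5,23.7,11.3,0,0,0,0,8.5,23.7,11.3,0,0,0,0]

```text
clock: 28.0
eef_pos: [618.5, 327.6, 74.7]
tool_rot: [3.141, 0.001, 1.569]
force: [0.3, -0.1, -0.3]
width: 85.1
gripper_force: 0.0
```

```bash
python3 - <<'E'
from h import *
inc(618,329,1)
s=snap("side");t=snap("top")
cv2.imwrite('pics/raws4.png',s);cv2.imwrite('pics/rawt4.png',t)
s0=cv2.imread("pics/raws2.png")
# beaker change blob vs before, in both views
for n,b in(("side",cv2.imread("pics/raws2.png")),("top",cv2.imread("pics/rawt2.png"))):
    i=s if n=="side" else t
    m=np.zeros(i.shape[:2],np.uint8);c=proj(n,[505.5,93.5 if n=="side" else 86,90])[0].round().astype(int)
    m[c[1]-35:c[1]+35,c[0]-35:c[0]+35]=1
    d=(cv2.GaussianBlur(cv2.absdiff(i,b),(3,3),0).max(2)>14)*m
    ys,xs=np.nonzero(d);print(n,"pred centre",c,"diff bbox",xs.min(),xs.max(),ys.min(),ys.max())
    y=93.5 if n=="side" else 86
    th=np.linspace(0,6.28,60)
    q=np.vstack([proj(n,np.c_[505.5+26*np.cos(th),y+26*np.sin(th),0*th+z]) for z in(55,125)]);print("pred bbox",q.min(0).round(1),q.max(0).round(1))
E
```

```text
shift cm [ 0.15 -0.05  7.37] turn [ 0.   0.1 -0.1] clock 28.0 eef [618.5 327.6  74.7] w 85.1
side pred centre [326 286] diff bbox 291 360 251 320
pred bbox [312.8 265. ] [340.6 307.4]
top pred centre [288 280] diff bbox 253 322 245 314
pred bbox [276.3 267.5] [299.1 292.8]
```

Emit:
jog_arm:
  increments: [8.5,0.1,0,3,0,0,0,8.5,0.1,0,6,0,0,0,8.5,0.1,0,7.2,0,0,0,8.5,0.1,0,7.4,0,0,0,8.5,0.1,0,7.4,0,0,0,7.5,0.1,0,7.4,0,0,0,7,0.1,0,7.4,0,0,0,7,0.1,0,7.4,0,0,0]

```text
clock: 28.9
eef_pos: [618.9, 330.7, 1.3]
tool_rot: [3.14, -0.001, 1.57]
force: [-0.2, -0.6, 0.4]
width: 70.1
gripper_force: 0.0
```

Emit:
jog_arm:
  increments: [6,-0.1,0,0.1,0,0,0,5.5,-0.1,0,0.1,0,0,0,5,-0.1,0,0.1,0,0,0,5,-0.1,0,0.1,0,0,0,5,-0.1,0,0.1,0,0,0]

```text
clock: 29.4
eef_pos: [618.8, 330.0, 0.9]
tool_rot: [3.14, -0.001, 1.57]
force: [-1.3, -0.8, 8.6]
width: 58.4
gripper_force: 62.6
```

Emit:
jog_arm:
  increments: [5,0,0,-3,0,0,0,5,0,0,-7,0,0,0,5,-1,0,-12,0,0,0,5,-4,0,-16,0,0,0,5,-8,0,-16,0,0,0,5,-12,0,-16,0,0,0,5,-16,-1,-16,0,0,0,5,-20,-2,-16,0,0,0,5,-24,-3,-16,0,0,0,5,-28,-5,-16,0,0,0,5,-32,-8,-16,0,0,0,5,-35,-10.5,-16,0,0,0,5,-36.3,-12.1,-16,0,0,0,5,-36.3,-12.1,-16,0,0,0,5,-36.3,-12.1,-16,0,0,0,5,-36.3,-12.1,-16,0,0,0]

```text
clock: 31.0
eef_pos: [498.4, -32.4, 159.4]
tool_rot: [3.14, -0.001, 1.572]
force: [0.6, -1.0, -0.4]
width: 58.2
gripper_force: 64.4
```

```bash
python3 -c "
from h import *
inc(497.2,-33.5,2)
s=snap('side');cv2.imwrite('pics/raws5.png',s);S=crop(s,225,150,440,370,2.6)
o=(225,150)
circ(S,'side',489,-160.5,45,58,2.6,o);circ(S,'side',505.5,93.5,55,55,2.6,o);circ(S,'side',505.5,93.5,125,26,2.6,o,(255,0,0))
circ(S,'side',497.2,-33.5,18,30,2.6,o,(0,255,0));circ(S,'side',683.5,7.5,64,26.5,2.6,o)
a=Ro.from_euler('z',-2.2,degrees=True).apply([0,-124,0]);circ(S,'side',489+a[0],-160.5+a[1],64,26.5,2.6,o,(0,255,0))
print((489+a[0],-160.5+a[1]))
cv2.imwrite('pics/a8.png',S)"
```

```text
shift cm [-0.13 -0.15 15.74] turn [ 0.1 -0.1  0.1] clock 31.0 eef [498.4 -32.4 159.4] w 58.2
(np.float64(484.2399116731475), np.float64(-284.40860163491703))
```

View pics/a8.png

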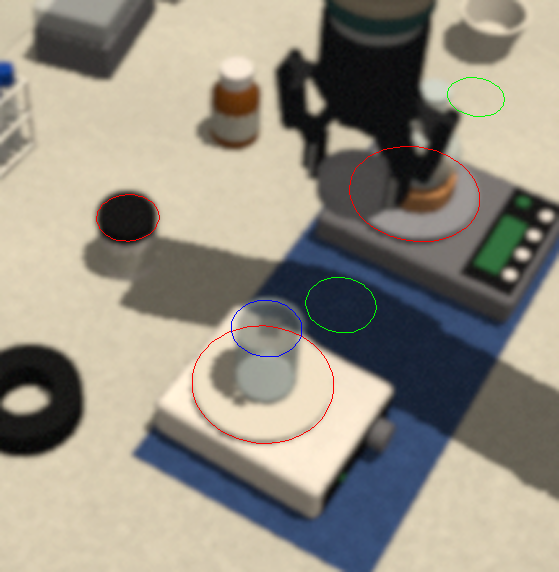

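Beaker is centred on the plate (rim at (267,328) on the overlay), and the jar overlay fits. I'll check that the held dish is level.

```bash
python3 -c "
from h import *
th=np.linspace(0,6.28,80)
for tilt in(-10,0,10):
  R_=Ro.from_euler('x',tilt,degrees=True)
  for z,nm in((9,'rim'),(-9,'base')):
    q=(proj('side',np.array([498.4,-32.4,167])+R_.apply(np.c_[30*np.cos(th),30*np.sin(th),0*th+z]))-[225,150]+.5)*2.6
    print(tilt,nm,q.min(0).round(),q.max(0).round())"

```

```text
-10 rim [315. 146.] [395. 211.]
-10 base [316. 160.] [394. 224.]
0 rim [316. 149.] [395. 206.]
0 base [315. 165.] [393. 222.]
10 rim [318. 152.] [396. 201.]
10 base [314. 170.] [391. 219.]
```

Emit:
jog_arm:
  increments: [5,-0.1,-0.1,4,0,0,0,5,-0.1,-0.1,8,0,0,0,5,-0.1,-0.1,12,0,0,0,5,-0.1,-0.1,14.5,0,0,0,5,-0.1,-0.1,15.3,0,0,0,5,-0.1,-0.1,15.5,0,0,0,5,-0.1,-0.1,15.5,0,0,0,5,-0.1,-0.1,15.5,0,0,0]

```text
clock: 31.85
eef_pos: [497.2, -34.5, 5.4]
tool_rot: [3.139, -0.0, 1.57]
force: [-0.2, 0.4, -0.3]
width: 58.1
gripper_force: 64.5
```

Emit:
jog_arm:
  increments: [5,0,0,0.1,0,0,0,5,0,0,0.2,0,0,0,5,0,0,0.3,0,0,0,5,0,0,0.4,0,0,0,5,0,0,0.4,0,0,0]

```text
clock: 32.35
eef_pos: [496.3, -34.8, 0.9]
tool_rot: [3.141, 0.0, 1.57]
force: [-0.3, 0.2, 7.9]
width: 58.3
gripper_force: 65.2
```

Emit:
jog_arm:
  increments: [6.4,0,0,0,0,0,0,7,0,0,0,0,0,0,8,0,0,0,0,0,0,8.5,0,0,0,0,0,0,8.5,0,0,0,0,0,0,8.5,0,0,-3,0,0,0,8.5,0,0,-7,0,0,0,8.5,0,0,-12,0,0,0,8.5,0,3,-14,0,0,0,8.5,1.5,7,-14,0,0,0,8.5,2.5,11,-14,0,0,0,8.5,3.5,15,-14,0,0,0,8.5,4.2,18.7,-13,0,0,0,8.5,4.2,18.7,-11,0,0,0,8.5,4.2,18.7,-11,0,0,0,8.5,4.2,18.7,-11,0,0,0]

```text
clock: 33.95
eef_pos: [681.8, 7.0, 109.5]
tool_rot: [-3.139, 0.0, 1.57]
force: [-0.7, -0.4, 0.4]
width: 85.2
gripper_force: 0.0
```

```bash
python3 -c "
from h import *
inc(683.5,7.5,16)"
```

```text
shift cm [0.06 0.19 9.35] turn [-0.2  0.  -0. ] clock 33.95 eef [681.8   7.  109.5] w 85.2
```

Emit:
jog_arm:
  increments: [8.5,0,0,4,0,0,0,8.5,0,0,8,0,0,0,8.5,0,0,9.2,0,0,0,8.5,0,0,9.4,0,0,0,7.5,0,0,9.4,0,0,0,6.5,0,0,9.4,0,0,0,6,0,0,9.4,0,0,0,5.5,0,0,9.4,0,0,0,4.5,0,0,9.4,0,0,0,4,0,0,9.4,0,0,0,4,0,0,9.4,0,0,0,4,0,0,9.4,0,0,0]

```text
clock: 35.15
eef_pos: [684.5, 7.3, 17.9]
tool_rot: [3.139, -0.0, 1.57]
force: [0.5, 0.5, 5.7]
width: 51.5
gripper_force: 61.5
```

Emit:
jog_arm:
  increments: [4,0,0,-2,0,0,0,4,0,0,-6,0,0,0,4,0,0,-10.5,0,0,0,4,0,0,-15,0,0,0,4,-1,-0.5,-18,0,0,0,4,-5,-1.5,-18,0,0,0,4,-9,-2.5,-18,0,0,0,4,-13,-4,-18,0,0,0,4,-17,-6,-18,0,0,0,4,-21,-9,-18,0,0,0,4,-25,-12,-18,0,0,0,4,-28,-16,-18,0,0,0,4,-29.2,-19,-18,0,0,0,4,-29.2,-20,-18,0,0,0,4,-29.2,-20,-18,0,0,0,4,-29.2,-20,-18,0,0,0]

```text
clock: 36.75
eef_pos: [484.4, -283.6, 196.6]
tool_rot: [3.14, -0.0, 1.572]
force: [0.5, 0.3, -0.8]
width: 51.6
gripper_force: 62.9
```

```bash
python3 -c "
from h import *
inc(484.2,-284.4,18)
print(ctrl.read_state()['force'])"
```

```text
shift cm [-0.09 -0.06 17.86] turn [ 0.1 -0.   0.1] clock 36.75 eef [ 484.4 -283.6  196.6] w 51.6
[ 0.45983686  0.34508941 -0.76891841]
```

Emit:
jog_arm:
  increments: [4,0,0,4,0,0,0,4,0,0,8,0,0,0,4,0,0,12,0,0,0,4,0,0,15.5,0,0,0,4,0,0,17,0,0,0,4,0,0,17.5,0,0,0,4,0,0,17.5,0,0,0,4,0,0,17.5,0,0,0]

```text
clock: 37.55
eef_pos: [484.5, -284.9, 22.6]
tool_rot: [3.139, 0.001, 1.571]
force: [-0.2, -0.5, -1.1]
width: 51.4
gripper_force: 63.0
```

Emit:
jog_arm:
  increments: [4,0,0,0.2,0,0,0,4,0,0,0.3,0,0,0,4,0,0,0.4,0,0,0,4,0,0,0.5,0,0,0,4,0,0,0.5,0,0,0]

```text
clock: 38.05
eef_pos: [483.3, -285.1, 17.9]
tool_rot: [3.141, 0.001, 1.57]
force: [-2.0, 1.3, 11.4]
width: 51.4
gripper_force: 64.1
```

Emit:
jog_arm:
  increments: [5.7,0,0,0,0,0,0,6.5,0,0,0,0,0,0,7.5,0,0,0,0,0,0,8.5,0,0,0,0,0,0,8.5,0,0,0,0,0,0,8.5,0,0,-3,0,0,0,8.5,0,0,-7,0,0,0,8.5,0,0,-12,0,0,0,8.5,0,0,-16,0,0,0,8.5,-4,-1,-20,0,0,0,8.5,-8,-2,-22,0,0,0,8.5,-12,-3,-22,0,0,0,8.5,-16,-4,-22,0,0,0,8.5,-20,-5,-22,0,0,0,8.5,-24,-7,-22,0,0,0,8.5,-27,-8,-22,0,0,0,8.5,-27,-8,-22,0,0,0,8.5,-27,-8,-22,0,0,0]

```text
clock: 39.85
eef_pos: [402.1, -554.8, 235.4]
tool_rot: [-3.141, -0.001, 1.569]
force: [0.5, 0.8, 0.1]
width: 85.1
gripper_force: 0.0
```

```bash
python3 rim.py; python3 - <<'E'
from h import *
s=cv2.imread("pics/raws2.png");t=cv2.imread("pics/rawt2.png");s0=cv2.imread("pics/side0.png");t0=cv2.imread("pics/top0.png")
# jar cap (dark) and cork; bottle/mortar unchanged?
for n,i,y in(("side",s,-284.4),("top",t,-292)):
    X,Y=proj(n,[484.2,y,64])[0].round().astype(int)
    g=cv2.cvtColor(i,cv2.COLOR_BGR2GRAY)[Y-22:Y+23,X-22:X+23]
    nb,l,st,ce=cv2.connectedComponentsWithStats((g<45).astype(np.uint8));
    for k in range(1,nb):
        if st[k,4]>40: print(n,"dark",st[k],ce[k].round(1),back(n,X-22+ce[k][0],Y-22+ce[k][1],64).round(1))
    for nm,P3 in(("bottle",(684,-180 if n=="side" else -188,60)),("mortar",(522,-430 if n=="side" else -436,40))):
        u,v=proj(n,P3)[0].round().astype(int);A=(s0 if n=="side" else t0)[v-16:v+17,u-16:u+17];B=i[v-20:v+21,u-20:u+21]
        r=cv2.matchTemplate(B,A,cv2.TM_CCOEFF_NORMED);_,m,_,loc=cv2.minMaxLoc(r);print(n,nm,"shift",loc[0]-4,loc[1]-4,round(m,2))
# dish: compare rim/floor grey vs mat blue
for n,i,y in(("side",s,-33.5),("top",t,-41.5)):
    X,Y=proj(n,[497.2,y,9])[0].round().astype(int);c=i[Y-25:Y+26,X-25:X+26].astype(int)
    m=((c[...,0]-c[...,2])<12).astype(np.uint8);nb,l,st,ce=cv2.connectedComponentsWithStats(m)
    k=l[25,25];print(n,"dish",st[k],back(n,X-25+ce[k][0],Y-25+ce[k][1],9).round(1))
E
```

```text
shift cm [101.77  13.46  11.76] turn [ 0.  -0.1  0.1] clock 39.95 eef [ 403.8 -553.   236. ] w 85.0
top pred [396.2 283.8] found 396.7 284.7 -> [ 486.4 -170.2]
side pred [391.2 185.6] found 392.0 183.4 -> [ 489.7 -168.1]
side dark [ 12  15  22  18 296] [22.4 23.2] [ 480.5 -280.4]
side bottle shift 0 0 1.0
side mortar shift 4 2 0.3
top dark [ 11  14  20  19 298] [20.6 22.9] [ 482.3 -289.4]
top bottle shift 0 0 1.0
top mortar shift -1 0 0.3
side dish [ 13  13  27  25 547] [496.5 -35.4]
top dish [ 13  14  23  24 430] [497.1 -38.4]
```

```bash
python3 -c "
from cell import ctrl
print(ctrl.finish_job())"
```

```text
the job is handed in; nothing more can be done
None
```

I set out all five items in the order asked and handed the job in at about 40 s. The flask still leans about 2–3° after I re-seated it once, the jar's gap from the balance measures about 28 mm, the bottle has not moved, and I could not confirm the mortar by image at the end, though the arm never went near it.

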